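Unclamp the sample sled and seat it at the loading stop

TASK

Loosen the black clamp knob that locks the sample sled; its thread is left-handed, so turn it clockwise, and never tighten it. Once the collar under the knob is clear of the sled, take the sled by its post, slide it along its bed without lifting it, and press it home for a moment against the bumper of the end stop, with about 10 N and never more than 20 N; then let go, leaving the bumper's switch pin pushed in and the knob loose. Do not force the sled against the collar, and leave the other things on the bench where they are.

Things in the scene. Friction and masses are not known exactly. Their poses are not given: they have to be found in the camera images.
- bed: Fixed aluminium plate on the bench, 120 (x) by 370 (y) by 12 mm, with two steel guide strips along its y axis, 72 mm apart inside, tops 24 mm above the bench. Origin: on the bench under the middle of the locked sled; the plate spans y = -155 to +215 mm. z up. The sled slides along +y. A fixed vertical threaded stud, 10 mm thick, top 74 mm above the bench, stands at (0, -65 mm).
- knob_mid (a point): Centre of the round black knurled clamp knob (44 mm diameter, 24 mm tall, axis vertical on the stud, the stud shows above it); the point is half-way up the knob, 52 mm above the bench at joint 0. Turning it takes about 0.2 N m, so hold it with some 20 N or more and several short regrasped turns (it may be gripped at any yaw). It climbs 2 mm for each radian clockwise: follow it upward.
- knob (a joint): Knob angle in rad: 0 fully tight, grows as the knob is turned clockwise seen from above (loosening), up to the end of the thread at 2.8. It starts at 0.2 to 0.5. The sled is locked below 1.75, and clear of the collar above 2.1. The knob stays where it is left.
- collar: Steel collar disc, 34 mm diameter, 4.5 mm thick, under the knob and rising with it (it carries the knob). Origin: centre of its underside, 20.5 mm above the bench at joint 0. While low, it sits in a groove 36 mm wide and 4 mm deep across the sled and locks it.
- sled: Loose steel plate, 70 (x) by 240 (y) by 12 mm, 0.5-0.8 kg, between the guides with 1 mm play each side, axes along the bed's. Origin: centre of its underside, 12 mm above the bench. Slot for the stud from its -y end, cross groove at y = -65 mm, handle post at y = 45, brass chip mount (17 mm high) at y = 92, upright nose plate 10 mm thick, 30 mm high at its +y end (y = 120). Slides with 2-6 N.
- handle (a point): Centre of the round black handle post on the sled (22 mm diameter, 46 mm tall, from 24 to 70 mm above the bench); the point is half-way up it in the free part, 48 mm above the bench. Grip it from above at any yaw.
- nose (a point): Middle of the foot of the sled's +y end face, the face that meets the stop; 24 mm above the bench.
- stop: Fixed dark steel end stop block across the bed ahead of the sled's nose: 55 (x) by 20 (y) by 34 mm. Origin: on the bed surface (12 mm above the bench), middle of the face that looks at the sled, 50 to 65 mm ahead of the nose at the start; y points away from the sled. A rigid steel bumper rod, 20 mm thick, centred 18 mm up, juts from that face toward the sled by 8 to 20 mm, set differently each run: feel for it.
- driver: Bystander: screwdriver with black handle lying on the bench, robot's side of the bed. Leave it.
- jar: Bystander: small jar with a white lid, 48 mm diameter, 60 mm tall, standing on the bench beyond the bed. Leave it.
- post_base: Bystander: steel post on a round foot, 44 mm diameter, 50 mm tall, standing on the bench beyond the bed. Leave it.
- pin (a joint): End-of-travel switch: thin brass pin, 7 mm thick, in the middle of the bumper's end, standing 4 mm out of it. Value in m: 0 out, 0.004 pushed in flush (the sled is then on the bumper). Its spring is weak, under 1 N: the sled stays where it is left.
There are look-alikes about, which are no part of the job. What is meant by the sled is not red, and is the larger of those in its own colour.

How it is judged:
By the outcome, as a careful person would: the job done as asked, in the order asked, and still so for the second after the job is handed in, with the robot touching nothing.
It also fails if it takes over 70 s, if anything falls off the work surface, if the arm or the gripper's body presses on something with over 40 N, if the wrist force passes 120 N, or if a joint passes its speed limit or range.

ROBOT

A 7-joint arm with a two-finger parallel gripper is mounted at the origin on the work surface. World frame = base frame: x ahead of the robot, y to its left, z up, the work surface at z = 0. Lengths are in m, angles in rad, forces in N, time in s.
With the tool pointing down it reaches from about 0.35 to 0.9 m from the base axis. Payload 19.9 kg.
Tool frame: the origin (TCP) lies midway between the tips of the shut fingers; the grasp point (between the pads) lies 19 mm behind it; z points along the fingers, x is the direction in which the jaws open and shut, and the axes are right-handed (so a half turn about z gives the same grasp; the last joint's range is limited). The gripper opens to 94 mm and grips with 3 to 60 N. Pads are 16 mm wide; open, the fingers measure 119 mm over their backs; the gripper's body (75 mm by 177 mm) begins 78 mm behind the grasp point.
Start: joints at [1.143, 0.417, -0.01, 1.614, 0.005, 1.111, -0.053], TCP at [0.235, -0.579, 0.205] pointing down, gripper open.
Joint ranges: [-2.81, 2.81], [-0.39, 2.02], [-1.27, 1.25], [0.06, 2.57], [-1.19, 4.33], [0.19, 2], [-2.82, 2.82]. Speed limits (rad/s): [1.89, 1.89, 2.39, 2.39, 3.01, 3.01, 3.01].

INTERFACE

Orientations are given as a unit quaternion [x, y, z, w].
In Python, from rig import env, hand, monitor, vision gives the robot as it stands. The module is installed in compiled form; this text tells all that it offers. Calls block until the motion is done:
- env.reach(position, orientation): joint-space move of the TCP to a pose.
- env.move_straight(position, orientation=None, velocity=0.15): straight line of the TCP; orientation=None keeps the orientation; velocity is the mean speed in m/s.
- env.move_j(angles): joint-space move.
- hand.set_gripper(opening): finger opening in m; the grip force is fixed at half the most; returns when the fingers have stopped.
- env.hold(seconds).
- env.inverse_kinematics(position, orientation): joint angles nearest the present ones, or None.
- monitor.read_state(): the state.
- vision.read_camera(name): name is "side" or "top" or "wrist"; returns a dict with "img" (400x640x3 uint8, red, green, blue), "z_map" (400x640 float32, m along the optical axis (not along the pixel's ray), 0 where there is no reading), "intrinsics" (3x3 intrinsics, pixels), "extrinsics" (4x4, takes a point from camera to world coordinates). Camera axes: x right, y down, z forward; pixel columns grow to the right and rows downward; lengths in m; the calibration is good to about 2 mm. The wrist camera is an equidistant fisheye: a pixel r from the principal point sees the ray r / f radians off the axis. A picture is of the moment at which its call begins.
A pose or a line that the arm cannot do raises env.PlanningError and nothing moves.
- env.finish_job(): hands the job in, once; it reports no verdict.
The state is a dict: "t": time; "qpos": joint angles; "joint_velocities": joint speeds; "joint_efforts": joint torques, N m; "position": TCP position; "orientation": TCP orientation; "wrist_force": force on the tool from outside, world axes, zero at the start; "torque": the same for the moment, N m; "opening": finger opening in m.
Only numpy, scipy, OpenCV 4.12 (cv2) and the standard library are available. Lean on these libraries where they do the work, as an engineer would, in place of code of your own. Each camera call takes 0.05 s, during which the arm holds its last target.

## Working session

There is one attempt and no reset: what is moved stays moved. The work goes in short steps, each a Python script; the robot and the scene stay as the last script left them, time stands still between calls to the robot, and variables do not carry over. Pictures are saved under pics/ and viewed, and the job is handed in when it is done.

```bash
mkdir -p pics; ls; cat > h.py <<'E'
import numpy as np, cv2
from rig import env, hand, monitor, vision
def snap(name,fn):
    c=vision.read_camera(name); cv2.imwrite('pics/'+fn+'.png',c['img'][:,:,::-1]); np.savez('pics/'+fn+'.npz',**c); return c
def st():
    s=monitor.read_state(); return s
E
python3 - <<'E'
from h import *
for n in('side','top','wrist'):
    c=snap(n,n+'0'); print(n,c['intrinsics'].tolist(),np.round(c['extrinsics'],4).tolist(),c['z_map'].min(),c['z_map'].max())
s=st(); print(s)
E
```

```text
pics
side [[454.4456448389248, 0.0, 312.69041088407664], [0.0, 454.4456448389248, 198.86648281732505], [0.0, 0.0, 1.0]] [[-0.9661, -0.204, 0.1582, 0.4992], [-0.2579, 0.7319, -0.6307, 0.4493], [0.0129, -0.6502, -0.7597, 0.692], [0.0, 0.0, 0.0, 1.0]] 0.0 2.6863956
top [[385.0075870061486, 0.0, 318.48807405381456], [0.0, 385.0075870061486, 199.7276862361326], [0.0, 0.0, 1.0]] [[-0.0114, -0.9985, 0.054, 0.5886], [-0.9998, 0.0122, 0.0148, -0.0614], [-0.0155, -0.0538, -0.9984, 0.9578], [0.0, 0.0, 0.0, 1.0]] 0.0 1.7948663
wrist [[309.70691628693146, 0.0, 322.83615696555273], [0.0, 309.70691628693146, 206.09686334969805], [0.0, 0.0, 1.0]] [[0.3773, -0.8986, -0.224, 0.3005], [-0.9261, -0.3666, -0.0892, -0.553], [-0.002, 0.2411, -0.9705, 0.3834], [0.0, 0.0, 0.0, 1.0]] 0.0 1.4888601
{'t': 0.15, 'qpos': array([ 1.14348577,  0.41783598, -0.01027102,  1.6139767 ,  0.00475091,
        1.11072841, -0.05299945]), 'joint_velocities': array([-0.00114938, -0.00079559,  0.00040926, -0.00198677,  0.00033773,
       -0.00095457, -0.00038069]), 'joint_efforts': array([ 1.18713135e-03, -8.51538277e+01,  6.39099441e-01, -4.26140249e+01,
       -4.88575792e-02,  1.72091770e-02,  3.85263695e-05]), 'position': array([ 0.23505287, -0.57882448,  0.2049946 ]), 'orientation': array([ 8.29551445e-01, -5.58430107e-01, -4.19025189e-04, -2.00058777e-04]), 'wrist_force': array([ 0.66371245, -0.39547117, -1.42619587]), 'torque': array([-0.02386723,  0.00898594,  0.00133573]), 'opening': 0.09379735108112852}
```

View pics/top0.png

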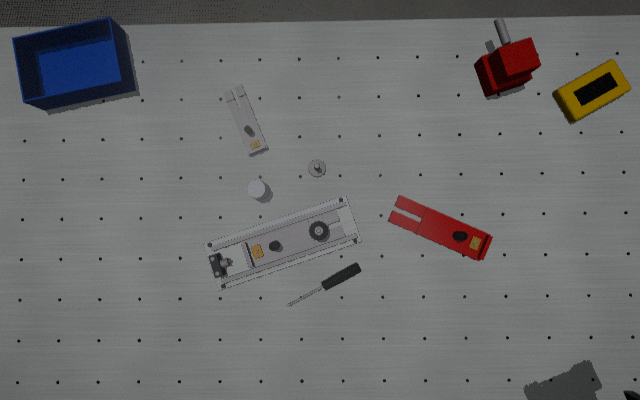

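View pics/side0.png

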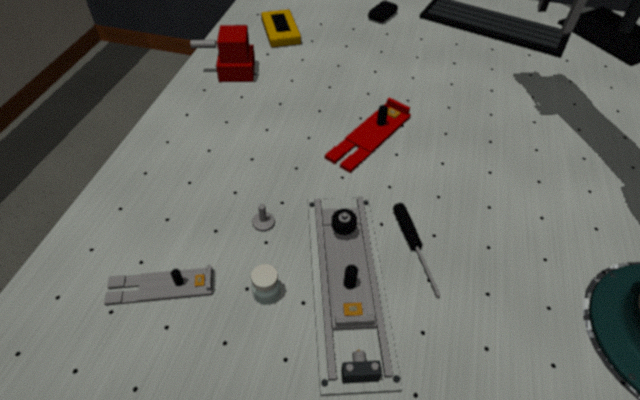

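The top view shows the real sled in its bed: knob near (319,231), handle (275,246), stop (218,265). The side view shows knob (344,221), handle (351,277), stop (361,370). The red and small grey sleds are look-alikes. Next I'll zoom in and triangulate.

```bash
python3 - <<'E'
import cv2,numpy as np
a=cv2.imread('pics/top0.png')[190:300,195:370]; b=cv2.imread('pics/side0.png')[190:400,290:450]
cv2.imwrite('pics/z1.png',cv2.resize(a,None,fx=4.5,fy=4.5,interpolation=cv2.INTER_CUBIC))
cv2.imwrite('pics/z2.png',cv2.resize(b,None,fx=2.8,fy=2.8,interpolation=cv2.INTER_CUBIC))
for n,(x0,y0,x1,y1) in dict(top=(200,195,365,295),side=(305,195,400,390)).items():
    im=cv2.imread(f'pics/{n}0.png')[y0:y1,x0:x1]
    m=(im.max(2)<60).astype('uint8')
    k,l,s,c=cv2.connectedComponentsWithStats(m)
    for i in range(1,k):
        if s[i,4]>25: print(n,s[i]+[x0,y0,0,0,0],c[i]+[x0,y0])
E
```

```text
top [309 221  20  20 207] [318.55072464 230.51207729]
top [269 241  11  10  86] [274.13953488 245.51162791]
top [245 243   9  24  43] [249.41860465 254.02325581]
top [209 253  18  25 215] [217.58139535 265.15813953]
top [322 263  39  27 417] [341.1558753  276.09832134]
side [393 203   7  22  93] [396.97849462 211.90322581]
side [331 209  27  30 563] [344.26642984 224.75488455]
side [344 265  16  24 297] [350.78787879 276.85521886]
side [337 322  37   7 106] [354.02830189 324.43396226]
side [342 361  40  22 659] [360.73292868 372.62367223]
side [394 376   6   6  26] [396.07692308 378.57692308]
```

View pics/z1.png

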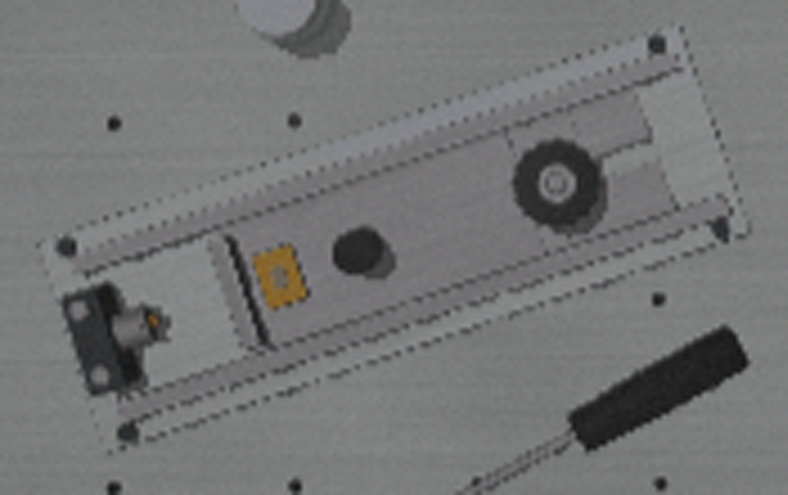

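View pics/z2.png

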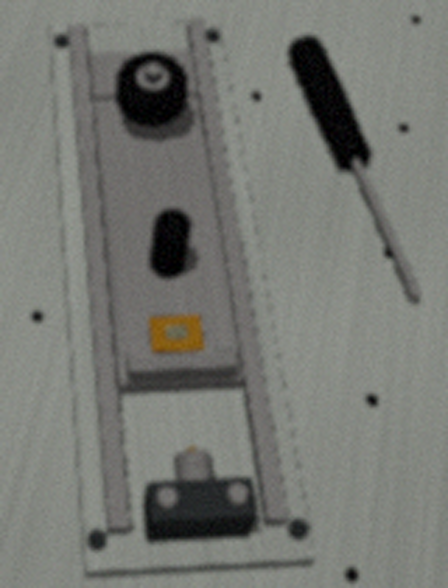

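Zooms: knob ring with stud tip at top (318.6,230.7) and side (344.3,216.4). Handle post cap at top (273.9,245.6) and side (351.8,268.5). Two-view triangulation follows.

```bash
cat >> h.py <<'E'
def ray(c,u,v):
    K=c['intrinsics'];E=c['extrinsics']; d=E[:3,:3]@np.array([(u-K[0,2])/K[0,0],(v-K[1,2])/K[1,1],1]); return E[:3,3],d
def onz(c,u,v,z):
    o,d=ray(c,u,v); return o+d*(z-o[2])/d[2]
def tri(c1,p1,c2,p2):
    o1,d1=ray(c1,*p1);o2,d2=ray(c2,*p2)
    s=np.linalg.lstsq(np.c_[d1,-d2],o2-o1,rcond=None)[0]; a=o1+s[0]*d1;b=o2+s[1]*d2; return (a+b)/2,np.linalg.norm(a-b)
E
python3 - <<'E'
from h import *
t=dict(np.load('pics/top0.npz'));s=dict(np.load('pics/side0.npz'))
print('stud',tri(t,(318.6,230.7),s,(344.3,216.4)))
print('handle top',tri(t,(273.9,245.6),s,(351.8,268.5)))
print('stud onz',onz(t,318.6,230.7,.074),onz(s,344.3,216.4,.074))
print('knobring onz',onz(t,318.6,230.6,.0645))
print('handle onz',onz(t,273.9,245.6,.068),onz(s,351.8,268.5,.07))
# screws of bed, top (z 0.012)
f=lambda u,v:(u/4.5+195,v/4.5+190)
g=lambda u,v:(u/2.8+290,v/2.8+190)
S=[((656,44),(62,41)),((721,230),(212,36)),((66,247),(97,540)),((127,433),(298,529))]
for a,b in S: print('screw',tri(t,f(*a),s,g(*b)),onz(t,*f(*a),.015))
A=[((78,309),(167,497)),((98,376),(237,493))]
for a,b in A: print('stopscrew',tri(t,f(*a),s,g(*b)))
print('pin',tri(t,f(153,320),s,g(193,449)))
print('chip',tri(t,f(281,277),s,g(177,333)))
for u,v,n in((319,231,'stud'),(313,231,'knob'),(273,245,'h')):
    z=t['z_map'][v,u]; o,d=ray(t,u,v); print(n,o+d*z)
E
```

```text
stud (array([ 0.56543099, -0.04751965,  0.06440668]), np.float64(0.0007263280028275613))
handle top (array([0.53156732, 0.05576871, 0.06737062]), np.float64(0.0009395499284534184))
stud onz [ 0.56532482 -0.04772695  0.074     ] [ 0.56477087 -0.03986091  0.074     ]
knobring onz [ 0.56530564 -0.04758237  0.0645    ]
handle onz [0.5320727  0.05575293 0.068     ] [0.53097003 0.05734306 0.07      ]
screw (array([ 0.63872637, -0.10229047,  0.0099717 ]), np.float64(0.0005339347574900247)) [ 0.63872118 -0.10202284  0.015     ]
screw (array([ 0.53774399, -0.13610276,  0.00879952]), np.float64(0.0011383502114301533)) [ 0.53751553 -0.13569764  0.015     ]
screw (array([0.53224024, 0.22174005, 0.01025049]), np.float64(0.0008996974662005251)) [0.53208129 0.22024577 0.015     ]
screw (array([0.43116145, 0.18818474, 0.00961561]), np.float64(0.0007666164910412972)) [0.43167115 0.1867419  0.015     ]
stopscrew (array([0.50167895, 0.20417582, 0.04725665]), np.float64(0.00016548494355152378))
stopscrew (array([0.46736033, 0.19324849, 0.04846659]), np.float64(0.001039652297422371))
pin (array([0.49372441, 0.16895325, 0.03010177]), np.float64(9.909924983879967e-06))
chip (array([0.51554141, 0.10157494, 0.02360421]), np.float64(0.00041317740703242863))
stud [ 0.56462066 -0.04862975  0.07365367]
knob [ 0.56451145 -0.03459613  0.06397721]
h [0.53361953 0.05750012 0.07041292]
```

Checks: screws and knob→handle give the bed axis direction ≈(-0.31,0.95). The knob–handle distance is 108.5 mm against 110, and the heights fit. Next I'll move over the knob, checking IK for the wrist range, and look with the wrist camera.

```bash
cat >> h.py <<'E'
from scipy.spatial.transform import Rotation as Ro
def q(a):
    c,s=np.cos(a),np.sin(a)
    return Ro.from_matrix(np.array([[c,s,0],[s,-c,0],[0,0,-1]])).as_quat()
KN=np.array([0.5651,-0.0478]); U=np.array([-.314,.949]); U/=np.linalg.norm(U); HD=KN+U*0.110
def stat(m=''):
    s=st(); print(m,'t%.2f'%s['t'],np.round(s['position'],4),'F',np.round(s['wrist_force'],1),'T',np.round(s['torque'],2),'op %.4f'%s['opening'],'j7 %.2f'%s['qpos'][6]); return s
E
python3 - <<'E'
from h import *
for a in np.arange(-3,3.3,.4):
    j=env.inverse_kinematics([*KN,.16],q(a)); print(round(a,2),None if j is None else np.round(j,2))
E
```

```text
-3.0 [-0.76  0.6   1.08  1.83 -0.59  1.09 -2.45]
-2.6 [ 0.17  0.37 -0.18  1.8   0.08  0.98 -2.64]
-2.2 [ 0.24  0.37 -0.25  1.8   0.11  0.98 -2.26]
-1.8 [ 0.28  0.38 -0.31  1.8   0.14  0.99 -1.89]
-1.4 [ 0.35  0.39 -0.4   1.8   0.18  0.99 -1.52]
-1.0 [ 0.41  0.4  -0.48  1.79  0.22  1.   -1.15]
-0.6 [ 0.45  0.41 -0.53  1.79  0.24  1.   -0.77]
-0.2 [ 0.49  0.42 -0.58  1.79  0.27  1.01 -0.4 ]
0.2 [ 0.53  0.43 -0.64  1.79  0.3   1.02 -0.02]
0.6 [ 0.57  0.45 -0.69  1.79  0.33  1.02  0.36]
1.0 [ 0.57  0.45 -0.69  1.79  0.33  1.03  0.75]
1.4 [ 0.58  0.45 -0.7   1.79  0.33  1.03  1.15]
1.8 [ 0.63  0.47 -0.78  1.79  0.38  1.04  1.51]
2.2 [ 0.83  0.6  -1.08  1.78  0.58  1.13  1.75]
2.6 [ 0.83  0.6  -1.08  1.78  0.58  1.13  2.15]
3.0 [ 0.83  0.6  -1.08  1.78  0.58  1.13  2.55]
```

```bash
python3 - <<'E'
from h import *
env.reach([*KN,.16],q(0.7)); stat()
c=snap('wrist','w1'); print(np.round(c['extrinsics'],3).tolist())
E
```

```text
t2.39 [ 0.5651 -0.049   0.1599] F [ 0.1  0.4 -0.3] T [-0.02 -0.12 -0.01] op 0.0938 j7 0.45
[[0.766, 0.624, 0.157, 0.52], [0.643, -0.743, -0.185, 0.004], [0.001, 0.242, -0.97, 0.338], [0.0, 0.0, 0.0, 1.0]]
```

View pics/w1.png

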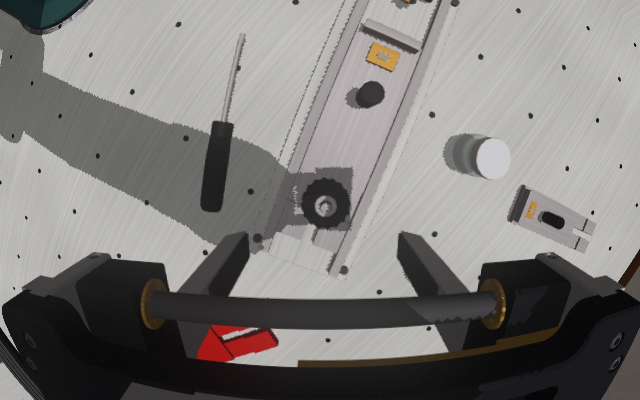

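The wrist view shows the knob ring at about (325,203), the stud tip at (324,206) and the handle cap at (373,92). I'll cross-check these with fisheye rays.

```bash
cat >> h.py <<'E'
def fray(c,u,v):
    K=c['intrinsics'];E=c['extrinsics']; p=np.array([(u-K[0,2])/K[0,0],(v-K[1,2])/K[1,1]]); th=np.linalg.norm(p)
    d=np.r_[p/th*np.sin(th),np.cos(th)]; return E[:3,3],E[:3,:3]@d
def fonz(c,u,v,z):
    o,d=fray(c,u,v); return o+d*(z-o[2])/d[2]
E
python3 - <<'E'
from h import *
c=dict(np.load('pics/w1.npz'))
im=c['img'];a=im[60:260,270:420];cv2.imwrite('pics/z3.png',cv2.resize(a[:,:,::-1],None,fx=3,fy=3,interpolation=cv2.INTER_CUBIC))
m=(im[170:235,290:360].max(2)<55).astype('uint8'); M=cv2.moments(m,True); print(M['m10']/M['m00']+290,M['m01']/M['m00']+170)
t=dict(np.load('pics/top0.npz'))
def tri2(a,b):
    (o1,d1),(o2,d2)=a,b; s=np.linalg.lstsq(np.c_[d1,-d2],o2-o1,rcond=None)[0]; A=o1+s[0]*d1;B=o2+s[1]*d2; return (A+B)/2,np.linalg.norm(A-B)
print('stud',fonz(c,325,203.5,.07)); print('handle',fonz(c,373,92,.07))
print(tri2(ray(t,318.6,230.7),fray(c,325,203.5)),tri2(ray(t,273.9,245.6),fray(c,373,92)))
E
```

```text
325.37011173184356 202.26117318435755
stud [ 0.56382641 -0.0436809   0.07      ]
handle [0.5318146  0.05857405 0.07      ]
(array([ 0.56548223, -0.0468315 ,  0.05582642]), np.float64(0.0017668976013447823)) (array([0.5321098 , 0.05524479, 0.08066586]), np.float64(0.002752464002606734))
```

View pics/z3.png

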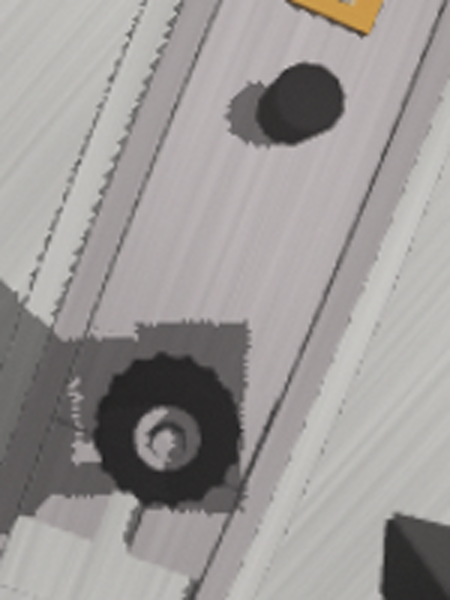

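```bash
python3 - <<'E'
from h import *
c=dict(np.load('pics/w1.npz'))
print(fonz(c,325,208.3,.074),fonz(c,326,206,.0645),fonz(c,373.3,93.3,.07))
K=np.array([.565,-.0472])
s=stat()
env.move_straight([*K,.055],q(.7),velocity=.12); stat()
env.move_straight([*K,.0345],q(.7),velocity=.06); stat()
hand.set_gripper(.052); stat('pre')
E
```

```text
[ 0.56598571 -0.04629282  0.074     ] [ 0.566924   -0.04587057  0.0645    ] [0.53275155 0.05786774 0.07      ]
 t2.44 [ 0.5651 -0.0488  0.16  ] F [ 0.3 -0.2  0.6] T [-0.01 -0.1  -0.01] op 0.0941 j7 0.45
 t3.47 [ 0.5654 -0.0472  0.0556] F [ 0.5 -0.5  0.3] T [-0.02 -0.14  0.01] op 0.0939 j7 0.36
 t3.96 [ 0.5649 -0.0471  0.0342] F [1.  0.5 0.1] T [ 0.01 -0.08 -0.03] op 0.0940 j7 0.34
pre t4.76 [ 0.565  -0.0472  0.0345] F [-0.3  0.1  0.5] T [-0.03 -0.12 -0.02] op 0.0520 j7 0.34
```

```bash
python3 - <<'E'
from h import *
K=np.array([.565,-.0472])
hand.set_gripper(.03); stat('grip')
for i in range(1,3):
    t0=st()['t']; env.move_straight([*K,.0345+.002*.15*i],q(.7-.15*i),velocity=.0005); stat(str(i))
E
```

```text
grip t5.07 [ 0.5657 -0.0466  0.0347] F [ 3.7  3.8 -1.3] T [ 0.66 -1.08  0.01] op 0.0434 j7 0.34
1 t5.37 [ 0.5657 -0.0466  0.0351] F [ 5.3  3.2 -2.7] T [ 0.7  -1.12 -0.21] op 0.0434 j7 0.21
2 t5.67 [ 0.5656 -0.0467  0.0353] F [ 4.4  3.6 -1.5] T [ 0.75 -1.1  -0.18] op 0.0437 j7 0.09
```

The knob is turning: the moment of about 0.2 N m matches its friction. I'll continue in the same grip, following it up with the centre corrected.

```bash
python3 - <<'E'
from h import *
K=np.array([.5659,-.0463])
for i in range(3,15):
    a=.15*i
    env.move_straight([*K,.0345+.002*a],q(.7-a),velocity=.0005)
    s=st()
    if i%2==0 or abs(s['torque'][2])>.35: stat(f'{a:.2f}')
    if abs(s['torque'][2])>.5: break
s=st(); print(Ro.from_quat(s['orientation']).as_matrix()[:2,0])
hand.set_gripper(.06); stat('rel')
c=snap('top','top1'); c=snap('side','side1')
E
```

```text
0.60 t6.55 [ 0.5656 -0.0465  0.0358] F [-2.9  0.   6.5] T [-0.13  0.74 -0.19] op 0.0435 j7 -0.17
0.90 t7.15 [ 0.5655 -0.0465  0.0364] F [-3.8 -0.8  6.4] T [-0.14  0.96 -0.22] op 0.0435 j7 -0.42
1.20 t7.75 [ 0.5654 -0.0464  0.037 ] F [-4.6 -0.4  8.2] T [ 0.05  1.13 -0.16] op 0.0434 j7 -0.68
1.50 t8.35 [ 0.5653 -0.0463  0.0375] F [-5.2  0.4  8.8] T [ 0.19  1.29 -0.17] op 0.0437 j7 -0.93
1.80 t8.95 [ 0.5653 -0.0461  0.0382] F [-5.7  0.9  8.4] T [ 0.4   1.3  -0.14] op 0.0437 j7 -1.19
2.10 t9.55 [ 0.5653 -0.046   0.0387] F [-5.3  0.9  9.8] T [ 0.51  1.27 -0.2 ] op 0.0432 j7 -1.44
[ 0.17318914 -0.98488855]
rel t10.03 [ 0.5659 -0.0464  0.0386] F [-0.3 -0.4  0.1] T [-0.01  0.01  0.04] op 0.0601 j7 -1.44
```

```bash
python3 - <<'E'
from h import *
hand.set_gripper(.07)
env.move_straight([.5659,-.0463,.14],q(-1.4),velocity=.15); stat()
env.reach([.50,.13,.16],q(-1.4)); stat()
c=snap('wrist','w2'); t=snap('top','top2'); s=snap('side','side2')
im=s['img'][190:400,290:450,::-1]; cv2.imwrite('pics/z4.png',cv2.resize(im,None,fx=2.8,fy=2.8,interpolation=cv2.INTER_CUBIC))
E
```

```text
t11.36 [ 0.5654 -0.0463  0.1392] F [0.4 0.7 0.3] T [ 0.03  0.02 -0.03] op 0.0697 j7 -1.42
 t12.14 [0.5    0.1295 0.1595] F [ 0.4 -0.6  0.7] T [-0.02  0.01 -0.03] op 0.0699 j7 -1.78
```

View pics/w2.png

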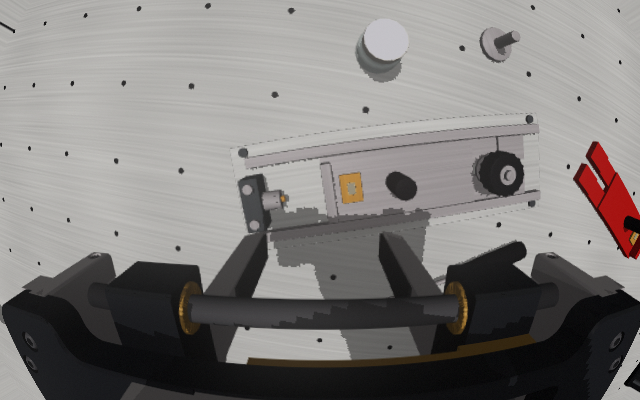

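View pics/z4.png

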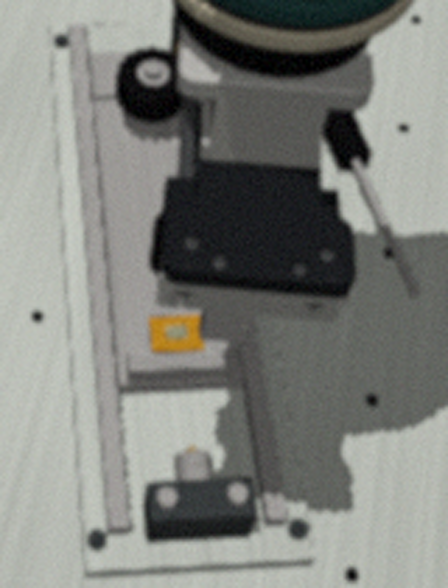

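View pics/top2.png

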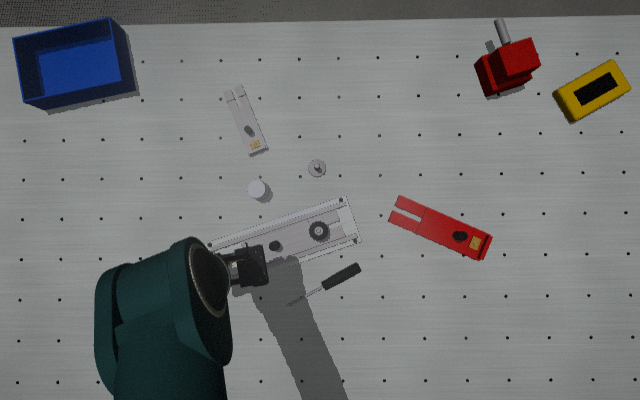

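The knob is visible at top (319,231) and wrist (505,175), and nothing else has moved. I'll compare the knob's depth before and after turning.

```bash
python3 - <<'E'
from h import *
def ringz(f):
    c=dict(np.load(f)); r=[]
    for v in range(220,244):
        for u in range(305,332):
            z=c['z_map'][v,u]
            d=np.hypot(u-318.5,v-230.5)
            if z>0 and 4<d<8:
                o,dd=ray(c,u,v); r.append((o+dd*z)[2])
    return np.median(r),np.std(r),len(r)
print(ringz('pics/top0.npz'),ringz('pics/top2.npz'))
c=dict(np.load('pics/w2.npz'));t=dict(np.load('pics/top0.npz'))
a=c['img'][150:210,300:540,::-1];cv2.imwrite('pics/z5.png',cv2.resize(a,None,fx=3.3,fy=3.3,interpolation=cv2.INTER_CUBIC))
E
```

```text
(np.float64(0.06485727461699292), np.float64(0.001583854909053949), 154) (np.float64(0.06914332154328096), np.float64(0.0014416963725238981), 155)
```

View pics/z5.png

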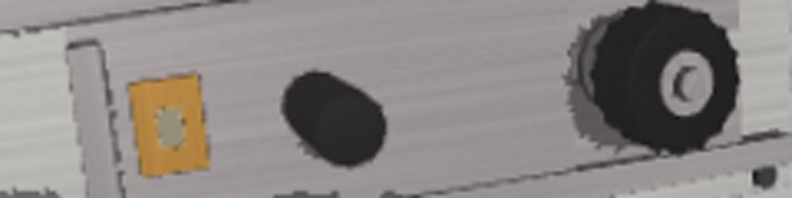

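The knob rose 4.3 mm (2.14 rad, matching the turn), so the joint is at about 2.5, clear of 2.1 and below 2.8. Now the handle, with the jaws across the sled.

```bash
python3 - <<'E'
from h import *
c=dict(np.load('pics/w2.npz')); f=lambda u,v:(u/3.3+300,v/3.3+150)
h=fonz(c,*f(354,133),.07); k=fonz(c,*f(688,84),.0735); print(h,k,(h-k)[:2],np.linalg.norm((h-k)[:2]))
c1=dict(np.load('pics/w1.npz'))
(o1,d1),(o2,d2)=fray(c,*f(354,133)),fray(c1,373.3,93.3)
s=np.linalg.lstsq(np.c_[d1,-d2],o2-o1,rcond=None)[0];print('tri',o1+s[0]*d1,o2+s[1]*d2)
a0=np.arctan2(.314,.949)
H=np.array([.5317,.0577])
env.reach([*H,.14],q(a0)); stat()
env.move_straight([*H,.060+.019],q(a0),velocity=.12)
cc=snap('wrist','w3')
stat()
E
```

```text
[0.5312703  0.05718539 0.07      ] [ 0.56613281 -0.04379073  0.0735    ] [-0.0348625   0.10097611] 0.1068249479017556
tri [0.53157403 0.05784925 0.07212248] [0.53265575 0.05745038 0.07209244]
 t13.90 [0.5317 0.0577 0.14  ] F [-0.2  0.1 -0.5] T [ 0.06 -0.11  0.03] op 0.0704 j7 -0.02
 t14.61 [0.5322 0.0579 0.0797] F [-0.2  0.3  0.5] T [-0.04 -0.13 -0.03] op 0.0704 j7 -0.06
```

View pics/w3.png

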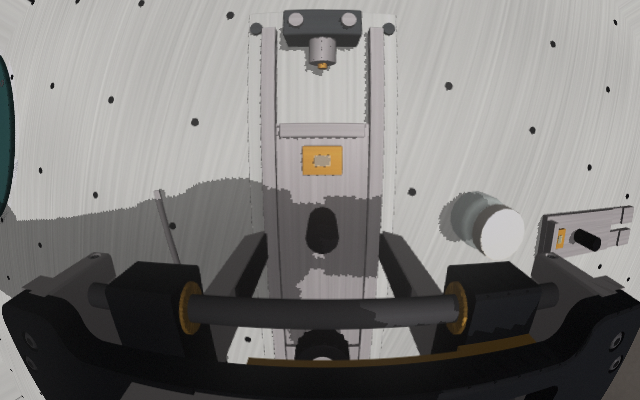

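Wrist view: the bed runs vertically up the image, so yaw is right, with the handle centred at (322,235) and the bumper and pin at (322,63). Descend and grip.

```bash
python3 - <<'E'
from h import *
a0=np.arctan2(.314,.949); H=np.array([.5317,.0577])
env.move_straight([*H,.033],q(a0),velocity=.08); stat()
hand.set_gripper(.035); stat()
hand.set_gripper(.012); stat('grip')
E
```

```text
t15.33 [0.5318 0.0578 0.033 ] F [ 0.2 -0.3  0.5] T [ 0.   -0.07  0.  ] op 0.0703 j7 -0.10
 t16.05 [0.5317 0.0577 0.033 ] F [ 0.1  0.7 -0.5] T [-0.04 -0.13 -0.04] op 0.0348 j7 -0.10
grip t16.42 [0.5316 0.0577 0.033 ] F [-0.6 -0.2  0.6] T [-0.1  -0.01  0.02] op 0.0217 j7 -0.10
```

```bash
cat >> h.py <<'E'
A0=np.arctan2(.314,.949); H=np.array([.5317,.0577]); P=np.array([U[1],-U[0]])
def go(d,v,lat=0.): env.move_straight([*(H+U*d+P*lat),.033],q(A0),velocity=v)
def fr():
    s=st(); f=s['wrist_force']; return s, f[:2]@U, f[:2]@P, (s['position'][:2]-H)@U
E
python3 - <<'E'
from h import *
for d in (.002,.004,.008,.014,.020,.026):
    go(d,.02); s,a,l,x=fr(); print(d,'along %.1f lat %.1f z %.1f pos %.4f'%(a,l,s['wrist_force'][2],x),'t',round(s['t'],2))
    if a<-10 or abs(l)>8: print('STOP');break
E
```

```text
0.002 along -1.4 lat -0.8 z -0.5 pos 0.0020 t 16.67
0.004 along -1.2 lat -0.3 z -1.1 pos 0.0042 t 16.92
0.008 along 0.4 lat -0.1 z -0.7 pos 0.0086 t 17.27
0.014 along 1.9 lat 0.1 z 0.1 pos 0.0146 t 17.72
0.02 along 1.0 lat -0.8 z -0.0 pos 0.0205 t 18.17
0.026 along 2.4 lat -0.8 z -2.1 pos 0.0265 t 18.62
```

```bash
python3 - <<'E'
from h import *
d=.026
while d<.062:
    d+=.001; go(d,.008); s,a,l,x=fr()
    print('%.4f along %.1f lat %.1f pos %.4f t %.2f'%(d,a,l,x,s['t']))
    if a<-4.5 or abs(l)>8: print('STOP');break
snap('top','top3'); snap('wrist','w4')
E
```

```text
0.0270 along -0.6 lat 0.4 pos 0.0270 t 18.89
0.0280 along -1.8 lat 0.6 pos 0.0279 t 19.17
0.0290 along -1.3 lat -0.1 pos 0.0291 t 19.44
0.0300 along -0.8 lat 0.6 pos 0.0301 t 19.72
0.0310 along -0.2 lat 0.3 pos 0.0311 t 19.99
0.0320 along -1.1 lat 0.0 pos 0.0321 t 20.27
0.0330 along 0.1 lat 0.5 pos 0.0331 t 20.54
0.0340 along -0.7 lat 0.3 pos 0.0341 t 20.82
0.0350 along -0.6 lat -0.5 pos 0.0352 t 21.09
0.0360 along 0.9 lat -0.7 pos 0.0361 t 21.37
0.0370 along 0.4 lat -0.9 pos 0.0372 t 21.64
0.0380 along 0.0 lat 0.5 pos 0.0381 t 21.92
0.0390 along -0.1 lat 0.1 pos 0.0391 t 22.19
0.0400 along 0.7 lat -0.3 pos 0.0401 t 22.47
0.0410 along 0.2 lat -0.1 pos 0.0411 t 22.74
0.0420 along 0.6 lat 0.1 pos 0.0421 t 23.02
0.0430 along -0.5 lat -0.5 pos 0.0431 t 23.29
0.0440 along -0.9 lat -0.3 pos 0.0441 t 23.57
0.0450 along -4.5 lat 0.5 pos 0.0446 t 23.84
0.0460 along -9.5 lat 0.3 pos 0.0448 t 24.12
STOP
```

View pics/w4.png

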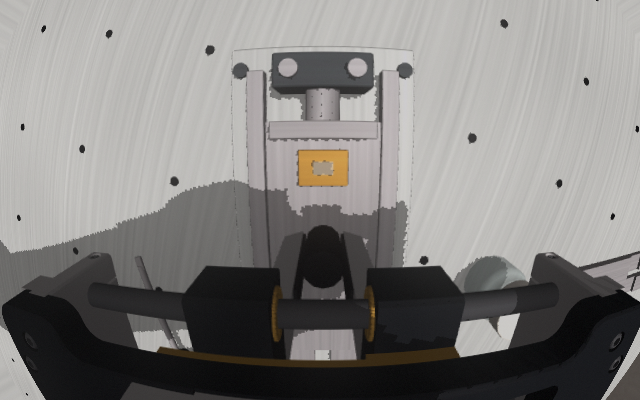

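Wrist view: the sled's nose is on the bumper at (322,122). Contact came at 44.6 mm of travel, with 9.5 N at the wrist. I'll press slightly more to cover the slide friction and hold briefly, then relax and release.

```bash
python3 - <<'E'
from h import *
d=.046
for _ in range(8):
    s,a,l,x=fr()
    aa=[]
    for _ in range(3):
        aa.append(fr()[1]); env.hold(.03)
    a=np.mean(aa); print('%.4f %.1f pos %.4f'%(d,a,x))
    if a<-12: break
    d+=.0003; go(d,.005)
for _ in range(4): env.hold(.15); s,a,l,x=fr(); print('hold %.1f lat %.1f z %.1f pos %.4f t %.2f'%(a,l,s['wrist_force'][2],x,s['t']))
E
```

```text
0.0460 -9.8 pos 0.0448
0.0463 -10.9 pos 0.0448
0.0466 -12.0 pos 0.0448
hold -13.2 lat -1.5 z -3.9 pos 0.0448 t 25.17
hold -12.7 lat -0.4 z -3.1 pos 0.0448 t 25.32
hold -12.7 lat 0.2 z -3.1 pos 0.0448 t 25.47
hold -12.1 lat -0.4 z -3.7 pos 0.0448 t 25.62
```

```bash
python3 - <<'E'
from h import *
go(.0452,.005); s,a,l,x=fr(); print('%.1f %.1f pos %.4f'%(a,l,x))
hand.set_gripper(.05); s,a,l,x=fr(); print('rel %.1f %.1f pos %.4f t %.2f'%(a,l,x,s['t']))
p=H+U*.0452
env.move_straight([*p,.14],q(A0),velocity=.1)
snap('wrist','w5')
env.reach([.38,-.12,.25],q(A0)); stat()
t=snap('top','top4'); s=snap('side','side4')
im=s['img'][190:400,290:450,::-1]; cv2.imwrite('pics/z6.png',cv2.resize(im,None,fx=2.8,fy=2.8,interpolation=cv2.INTER_CUBIC))
E
```

```text
-6.2 0.2 pos 0.0447
rel 0.3 0.4 pos 0.0453 t 26.68
 t29.04 [ 0.3805 -0.1194  0.2497] F [ 1.  -0.4  0.7] T [ 0.05 -0.1  -0.01] op 0.0502 j7 0.57
```

View pics/w5.png

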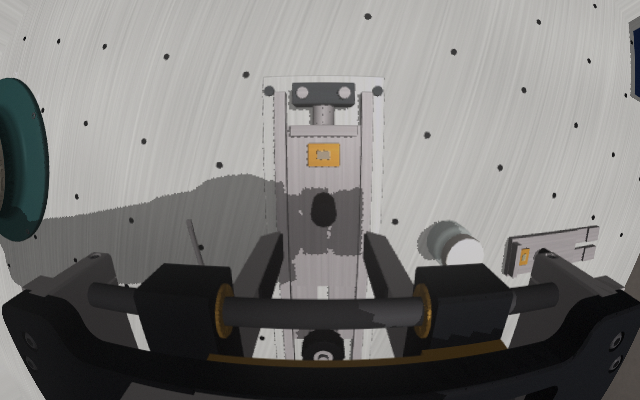

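View pics/z6.png

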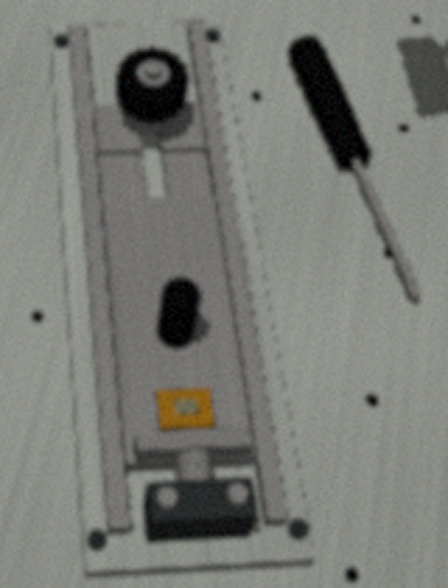

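View pics/top4.png

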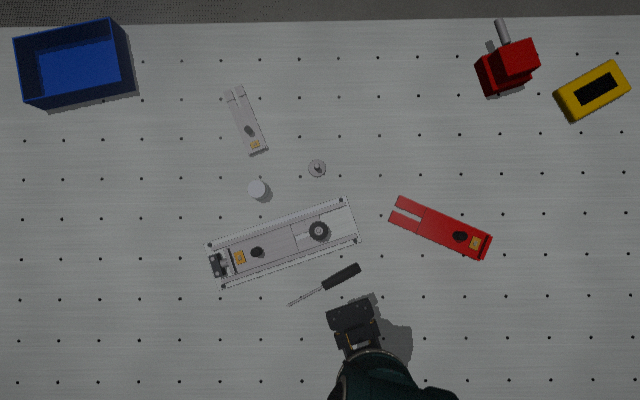

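The sled's nose sits on the bumper (side zoom 195,462), the pin is hidden, and the driver, jar and post are unmoved. One last check of the knob height and sled travel, then hand in.

```bash
python3 - <<'E'
from h import *
c=dict(np.load('pics/top4.npz')); r=[]
for v in range(220,244):
    for u in range(305,332):
        z=c['z_map'][v,u]; d=np.hypot(u-318.5,v-230.5)
        if z>0 and 4<d<8: o,dd=ray(c,u,v); r.append((o+dd*z)[2])
print('knob top',np.median(r))
P3={}
for f in('top0','top4'):
    im=np.load(f'pics/{f}.npz')['img'][236:262,245:290]; m=im.max(2)<60
    k,l,s,cc=cv2.connectedComponentsWithStats(m.astype('uint8'))
    b=[i for i in range(1,k) if s[i,4]>60]; print(f,[cc[i]+[245,236] for i in b]); P3[f]=onz(c,*(cc[b[0]]+[245,236]),.068)[:2]
print('travel',(P3['top4']-P3['top0'])@U)
env.finish_job()
E
```

```text
knob top 0.06883736711501637
top0 [array([274.13953488, 245.51162791])]
top4 [array([256.29166667, 251.59375   ])]
travel 0.043421128895929056
the job is handed in; nothing more can be done
```

The job is done and handed in at about 29 s on the robot's clock; the hand-in reports no verdict.

- **Knob:** I turned it clockwise 2.1 rad in a single grip, following it upward. Depth images showed it 4.3 mm higher, which matches the turn and puts the joint at about 2.5. A last reading after the slide gave 4.0 mm, a little lower but within noise, so the knob stayed loose.
- **Sled:** I gripped it by the post and slid it 44.7 mm along the bed, with no sign of it catching on the collar.
- **Pressing home:** It met the bumper rigidly. I held it for about 0.6 s at 12–13 N at the wrist, which includes slide friction, so the bumper force was somewhat less. The highest reading was 13.2 N.
- **Release:** I eased the push to about 6 N, opened the fingers and drew the arm clear.

**Last checks:**
- The pictures show the nose on the bumper.
- The driver, jar and post show no movement.
- The top camera measured 43.4 mm of travel, 1.3 mm less than the arm's reading. I put this down to camera resolution (about 2.5 mm per pixel).
- I could not see the pin itself. That it is flush is inferred from the rigid contact and from zero force at release.

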